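Load the mitre jig and hold its angle knob on the third click

TASK

Set up the mitre jig for a roof-batten cut: slide the short grooved batten lengthways into the jig's sleeve until it is fully home against the end stop, and let go of it. Then take the jig's bar knob and turn it clockwise (seen from above) from rest, counting the clicks, to the third click, without running on towards the fourth. The knob springs back if released, so finish still gripping it, holding it on the third click with the batten still home; leave the other things on the table where they are.

Things in the scene. Friction and masses are not known exactly. Their poses are not given: they have to be found in the camera images.
- short_batten: the loose short grooved batten, a straight clay-stained strip 143 mm long, 18 mm wide, 8 mm thick, about 20 g, flat on the table (a 250 mm batten lies far off near the lamp and is not meant). Origin: centre of its underside; its y axis runs along its length, z up. Either end may go in first.
- mitre_jig: the mitre jig, fixed to the table: plywood plate 145 x 160 mm, top 12 mm above the table, with a batten sleeve, an end stop and a bar knob with a saw-guide arm. Origin at table level; jig frame x away from the robot, y left, z up; plate from x -45 to +100, y -80 to +80 mm. The sleeve runs along x at y -40; battens are fed along +x. Nothing near the sleeve is higher than 40 mm.
- sleeve_mouth (a point): middle of the sleeve's mouth at floor level (jig x -45, y -40, z 12 mm), axes as the jig's. Tunnel 21 mm wide, 10.5 mm high inside, straight from jig x -35 to -3 mm, outer top 29 mm above the table, behind a flared lead-in about 28 mm wide. Before the mouth a tongue 12 mm wide, level with the floor, carries the batten back to jig x -97; beside it the space is open down to the table, for fingers.
- batten_home (a point): where the batten's origin is when fully home (jig x -51.5, y -40, z 12 mm), axes as the jig's; the batten's length then lies along the jig's x, its leading end on the end stop's face at jig x +20, 65 mm past the mouth, and 78 mm of it stays outside.
- knob_grip (a point): centre of the knob's bar grip, on its vertical turning axis (jig x +30, y +35), 60 mm above the table; turns with the knob: its x axis runs along the bar, at rest 40 degrees right of the jig's x. Bar 46 mm long, 16 mm wide (pinch this), from 40 to 66 mm above the table. Under it a dial 48 mm across and a saw-guide arm 98 mm long along the point's +x, tops at 40 mm; nothing beside it is higher.
- index_knob (a joint): bar knob's turn, rad: 0 at rest on its home stop, growing clockwise from above to 2.2. Clicks every 24 degrees: 0.419, 0.838, 1.257 (third, 72 degrees), 1.676, 2.094. A return spring drives it back to 0 when released: 0.12 N m at rest, 0.15 at the third click, plus a click ripple of 0.09 N m: hardest 6 degrees past a click, easiest 6 degrees before the next, then stiffening onto it.
- knot_block: bystander: small wooden block 30 x 46 x 26 mm with two holes; leave alone. Origin: centre of underside
- loop_tool: bystander: turned wooden clay tool with a wire loop, 163 mm long; leave alone. Origin: centre of underside
- scraper: bystander: wooden-handled toothed scraper, 120 mm long; leave alone. Origin: centre of underside
There are look-alikes about, which are no part of the job. Of the things that look like the short_batten, the smaller one is meant.

How it is judged:
By the outcome, as a careful person would: the job done as asked, in the order asked, and still so for the second after the job is handed in, while the arm keeps its last pose, push and grip.
It also fails if it takes over 51 s, if anything falls off the work surface, if the arm or the gripper's body presses on something with over 40 N, if the wrist force passes 120 N, or if a joint passes its speed limit or range.

ROBOT

A 6-joint arm with a two-finger parallel gripper is mounted at the origin on the work surface; the furniture and walls round the work are solid. World frame = base frame: x ahead of the robot, y to its left, z up, the work surface at z = 0. Lengths are in m, angles in rad, forces in N, time in s.
With the tool pointing down it reaches from about 0.375 to 0.975 m from the base axis. Payload 3.8 kg.
Tool frame: the origin (TCP) lies midway between the tips of the shut fingers; the grasp point (between the pads) lies 19 mm behind it; z points along the fingers, y is the line along which they close (so a half turn about z gives the same grasp; the last joint's range is limited). The gripper opens to 85 mm and grips with 20 to 120 N. Pads are 22 mm wide; open, the fingers measure 114 mm over their backs; the gripper's body (76 mm by 85 mm) begins 54 mm behind the grasp point. The pads swing forward as they close: fully open they stand 13 mm farther back than shut.
Start: joints at [-1.21, 0.264, 1.604, -0, 1.274, -0.037], TCP at [0.261, -0.622, 0.231] pointing down, gripper open.
Joint ranges: [-2.63, 2.63], [-0.94, 2.18], [0.31, 2.57], [-1.31, 4.45], [0, 2.66], [-2.55, 2.55]. Speed limits (rad/s): [2.57, 2.57, 3.14, 3.14, 3.14, 3.14].

INTERFACE

Orientations are given as a rotation vector (axis times angle).
In Python, from workcell import status, read_camera, workorder, masks_of gives the robot as it stands.
- The arm moves only by the tool drive_tool, never from a script. Its argument "rows" is a list of rows, each a list of 7 numbers: the turn, a rotation vector about the tool's x, y, z in degrees, then the shift along the tool's x, y, z in m, then the opening, from 0 (shut) to 1 (fully open). In form: [[ax, ay, az, tx, ty, tz, claw], ...]. A call has 1 to 8 rows; each row shifts and turns the commanded pose from where the row before left it, along the tool's axes as they then stand; what a row does not reach is not made up. A row lasts 1/12 s, in which the tool goes at most 41.7 mm and 7.16 degrees, less where a joint would pass 70% of its speed; a pose out of reach is approached as far as the arm can. A call is refused whole if a number of a shift passes 0.0417 or a number of a turn 7.16, either way. A call with a gripper value outside its range is refused whole. The fingers move at their own pace and stop on an object; "force" is the grip in N (left out, the last holds). Time passes only in rows, so rows that do not move let the fingers close. It gives the time, the measured TCP pose, the force, the opening and the grip force at its end, in the units of the state.
- status.read_state(): the state, without advancing time (a new reading comes with each control period).
- read_camera(name): name is "side" or "top"; returns a dict with "color" (480x640x3 uint8, red, green, blue), "intrinsics" (3x3 intrinsics, pixels), "world_from_camera" (4x4, takes a point from camera to world coordinates). Camera axes: x right, y up, looking along -z (the intrinsics and any distortion apply to the point x, -y, -z); pixel columns grow to the right and rows downward; lengths in m; the calibration is good to about 2 mm. A picture is of the moment at which its call begins. There is no depth.
- workorder.finish_job(): hands the job in; it is judged then, once.
Trained networks look in a picture, given as the dict that the camera call returned (one of the last four; its "shot" number tells which), for a name from the list of things; names that differ only in an ending like _2 or _b are one class to them, and where a whole thing is asked for, a point or a joint stands for the part that bears it (a point fixed in the world has none). Each returns a list of dicts, best first, with "score" (0 to 1); they miss things now and then, are a little off and sometimes report something else, mostly with a low value. They report only what shows in the picture. A call takes as long as a camera call. They do not tell look-alikes from the thing itself.
- masks_of(picture, name): "mask" (480x640 bool, what is visible of it) and "bbox" ([left, top, right, bottom] in pixels, round what is visible of it).
The state is a dict: "time": time; "q": joint angles; "joint_vel": joint speeds; "joint_torque": joint torques, N m; "tool_pos": TCP position; "tcp_rot": TCP orientation; "wrist_force": force on the tool from outside, world axes, zero at the start; "torque": the same for the moment, N m; "width": opening from 0.0 (shut) to 1.0 (fully open); "grip_force": force on a finger pad.
Only numpy, scipy, OpenCV 4.12 (cv2) and the standard library are available. Lean on these libraries where they do the work, as an engineer would, in place of code of your own. Each camera call takes 0.05 s, during which the arm holds its last target. There are 200 camera calls.

## Working session

There is one attempt and no reset: what is moved stays moved. The work goes in short steps, Python scripts to look and compute and a tool call to move; the robot and the scene stay as the last step left them, time stands still between calls to the robot, and variables do not carry over. Pictures are saved under pics/ and viewed, at most 10 in all, crops included, and the job is handed in when it is done.

Besides the shell and the picture viewer there is one more tool, called by a JSON object that holds its "name" and its "arguments". drive_tool: Moves the arm, as the interface text tells. Its arguments: {"type":"object","properties":{"rows":{"type":"array"},"force":{"type":"number"}},"required":["rows"]}

```bash
mkdir -p pics; ls; python3 - <<'E'
from workcell import status, read_camera, workorder, masks_of
import cv2,numpy as np
for n in ("top","side"):
    p=read_camera(n); cv2.imwrite(f"pics/{n}0.png",p["color"][:,:,::-1])
    print(n,p["intrinsics"].tolist(),np.round(p["world_from_camera"],4).tolist(),[k for k in p])
    for t in ("short_batten","mitre_jig","index_knob"):
        for m in masks_of(p,t): print(t,round(m["score"],2),m["bbox"],m["mask"].sum())
print(status.read_state())
E
```

```text
pics
top [[487.3637486493696, 0.0, 315.8661366953135], [0.0, 487.3637486493696, 236.2877080100508], [0.0, 0.0, 1.0]] [[0.0222, 0.9807, -0.194, 0.3029], [-0.9996, 0.0182, -0.022, -0.201], [-0.018, 0.1944, 0.9807, 1.0975], [0.0, 0.0, 0.0, 1.0]] ['color', 'intrinsics', 'world_from_camera', 'shot']
short_batten 0.7 [386.6, 224.9, 396.5, 286.9] 531
short_batten 0.58 [405.2, 309.5, 493.1, 339.6] 1068
mitre_jig 0.69 [279.7, 155.9, 356.3, 247.3] 4257
index_knob 0.85 [295.5, 158.5, 339.2, 197.7] 558
side [[566.7674995917816, 0.0, 316.93983217454314], [0.0, 566.7674995917816, 242.7751073338701], [0.0, 0.0, 1.0]] [[0.9991, -0.0003, 0.0413, 0.5264], [0.0386, 0.3577, -0.933, -1.3886], [-0.0145, 0.9338, 0.3574, 0.5271], [0.0, 0.0, 0.0, 1.0]] ['color', 'intrinsics', 'world_from_camera', 'shot']
short_batten 0.95 [223.8, 304.5, 249.5, 359.3] 765
short_batten 0.66 [282.6, 294.6, 352.7, 306.7] 518
mitre_jig 0.85 [319.6, 235.8, 418.9, 286.2] 2449
index_knob 0.76 [373.8, 232.6, 413.8, 265.0] 493
{'time': 0.4, 'q': array([-1.20988082e+00,  2.63987725e-01,  1.60419663e+00, -3.78089168e-05,
        1.27370611e+00, -3.68794656e-02]), 'joint_vel': array([ 0.00081697, -0.00239752, -0.00253833,  0.00093365,  0.00038093,
        0.00149807]), 'joint_torque': array([-2.97939878e-04, -5.14247382e+01, -3.67015350e+01, -2.64371474e-04,
        4.83240772e-03,  2.19519660e-05]), 'tool_pos': array([ 0.26144619, -0.62219081,  0.2311142 ]), 'tcp_rot': array([-3.07937038e+00, -6.20703253e-01,  1.31489830e-04]), 'wrist_force': array([0.42353399, 0.14313208, 0.21028463]), 'torque': array([ 0.03156247, -0.00264647,  0.01261553]), 'grip_force': 0.0, 'width': 1.0000766322517094}
```

View pics/top0.png

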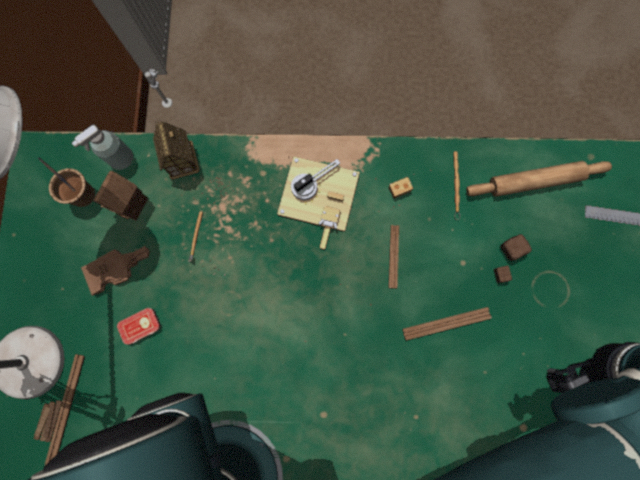

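View pics/side0.png

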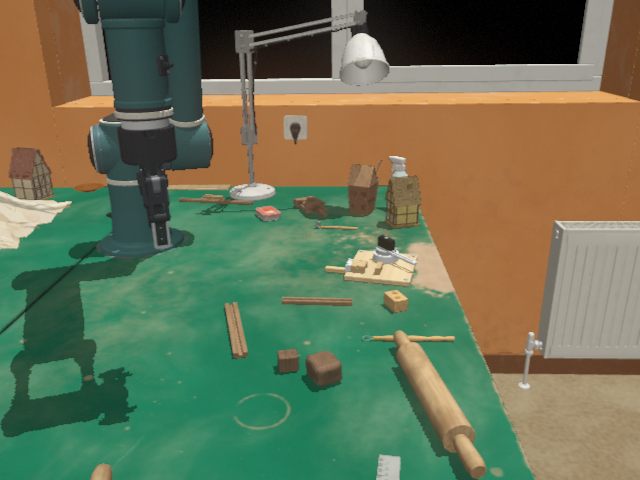

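The top view shows three candidates for the batten: the strip at (393,256), about 62 px long; the strip at (447,324), about 92 px; and the long batten by the lamp at (65,410). By scale (~440 px/m) the one at (393,256) is ~141 mm, so it's the one meant. The jig is at (318,195), with its tongue at (325,238).

```bash
cat > h.py <<'E'
from workcell import status, read_camera, workorder, masks_of
import cv2,numpy as np
from scipy.spatial.transform import Rotation as R
def pix2w(p,uv,z):
    uv=np.atleast_2d(np.asarray(uv,float)); K=p["intrinsics"];T=np.asarray(p["world_from_camera"])
    d=np.c_[(uv[:,0]-K[0,2])/K[0,0],-(uv[:,1]-K[1,2])/K[1,1],-np.ones(len(uv))]@T[:3,:3].T
    o=T[:3,3]; return o+d*((z-o[2])/d[:,2])[:,None]
def w2pix(p,X):
    X=np.atleast_2d(X);K=p["intrinsics"];T=np.asarray(p["world_from_camera"]);c=(X-T[:3,3])@T[:3,:3]
    return np.c_[K[0,2]+K[0,0]*c[:,0]/-c[:,2],K[1,2]-K[1,1]*c[:,1]/-c[:,2]]
E
python3 - <<'E'
from h import *
p=read_camera("top")
for m in masks_of(p,"short_batten"):
    ys,xs=np.nonzero(m["mask"]); W=pix2w(p,np.c_[xs,ys],0.008)
    r=cv2.minAreaRect(W[:,:2].astype(np.float32)); print(r, W.mean(0))
m=masks_of(p,"mitre_jig")[0]
ys,xs=np.nonzero(m["mask"]); W=pix2w(p,np.c_[xs,ys],0.012)
print(cv2.minAreaRect(W[:,:2].astype(np.float32)))
c=p["color"]
a=cv2.resize(c[150:260,270:365],None,fx=6,fy=6,interpolation=cv2.INTER_CUBIC)[:600]
b=cv2.resize(c[215:295,380:410],None,fx=6,fy=6,interpolation=cv2.INTER_CUBIC)
b=cv2.copyMakeBorder(b,0,600-b.shape[0],0,0,cv2.BORDER_CONSTANT)
cv2.imwrite("pics/crop1.png",np.hstack([a,b])[:,:,::-1])
E
```

```text
((0.32896268367767334, -0.4662376642227173), (0.026915134862065315, 0.19390259683132172), 15.909200668334961) [ 0.32957624 -0.46655543  0.008     ]
((0.4749847650527954, -0.35042575001716614), (0.020060831680893898, 0.14161376655101776), 89.42192077636719) [ 0.46834783 -0.35140019  0.008     ]
((0.6547152996063232, -0.4975062906742096), (0.011517402715981007, 0.13304974138736725), 88.04117584228516) [ 0.65247898 -0.49829537  0.008     ]
((0.6035274267196655, -0.17444926500320435), (0.1626337319612503, 0.21582257747650146), 76.63040161132812)
```

View pics/crop1.png

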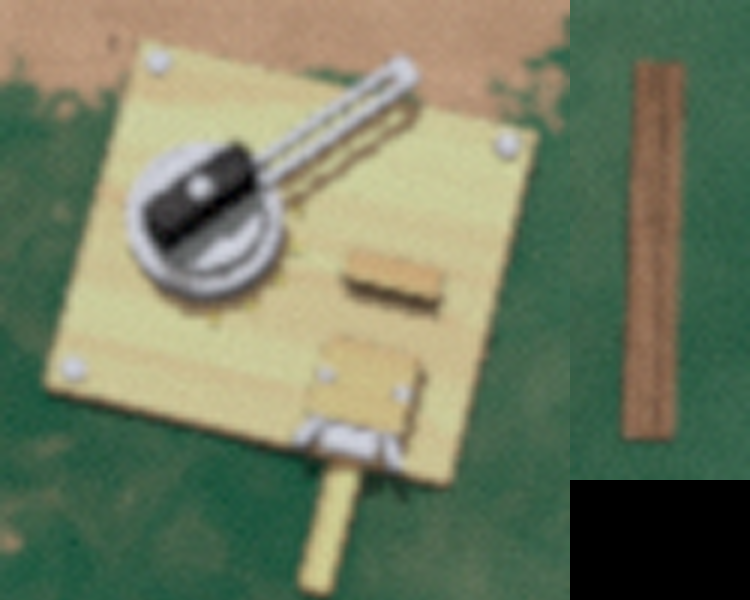

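The crop confirms the choice: the batten has corners (636,62), (684,62), (675,438) and (625,438). The jig plate corners are (142,40), (538,130), (452,487) and (45,390), the tongue end is at (313,592), and the knob bar runs towards the upper right. Now I'll fit the poses.

```bash
cat > fit.py <<'E'
from h import *
p=read_camera("top"); s=read_camera("side")
f=lambda a,ox,oy:(np.array(a,float)+.5)/6-.5+[ox,oy]
bc=pix2w(p,f([[66,62],[114,62],[105,438],[55,438]],380,215),.008)
print("batten corners",bc.round(4).tolist()); far=bc[:2].mean(0);near=bc[2:].mean(0)
print("c",(far+near)/2,"len",np.linalg.norm(far-near),"yaw",np.degrees(np.arctan2(*(far-near)[[1,0]])))
J=np.array([[.1,.08],[.1,-.08],[-.045,-.08],[-.045,.08],[-.097,-.04],[.03,.035]])
W=np.vstack([pix2w(p,f([[142,40],[538,130],[452,487],[45,390],[313,592]],270,150),.012),pix2w(p,f([[200,186]],270,150),.066)])[:,:2]
A=J-J.mean(0);B=W-W.mean(0)
U,S,V=np.linalg.svd(A.T@B);Rm=(U@V).T
t=W.mean(0)-Rm@J.mean(0); print("jig",t,np.degrees(np.arctan2(Rm[1,0],Rm[0,0])),"resid mm",((W-(J@Rm.T+t))*1e3).round(1).tolist())
g=lambda x,y,z:np.r_[Rm@[x,y]+t,z]
im=s["color"][:,:,::-1].copy()
im=cv2.resize(im[220:340,260:440],None,fx=4,fy=4,interpolation=cv2.INTER_CUBIC)
def dr(X,cl=(0,0,255)):
    q=w2pix(s,X)[0]; cv2.circle(im,tuple(int(round(v)) for v in ((q-[260,220]+.5)*4-.5)),3,cl,1)
for x,y in J[:5]: dr(g(x,y,.012))
dr(g(.03,.035,.066),(255,0,0))
for b in bc: dr(b)
cv2.imwrite("pics/side_ov.png",im)
E
python3 fit.py
```

```text
batten corners [[0.5481, -0.3466, 0.008], [0.5484, -0.3648, 0.008], [0.4054, -0.3599, 0.008], [0.405, -0.3414, 0.008]]
c [ 0.47673866 -0.35319187  0.008     ] len 0.14310740412510062 yaw -2.0043840788781013
jig [ 0.59368792 -0.17416299] -12.892588089664638 resid mm [[-0.7, -0.8], [0.6, 0.2], [-0.3, -0.3], [-0.9, -0.4], [0.1, 1.0], [1.1, 0.3]]
```

View pics/side_ov.png

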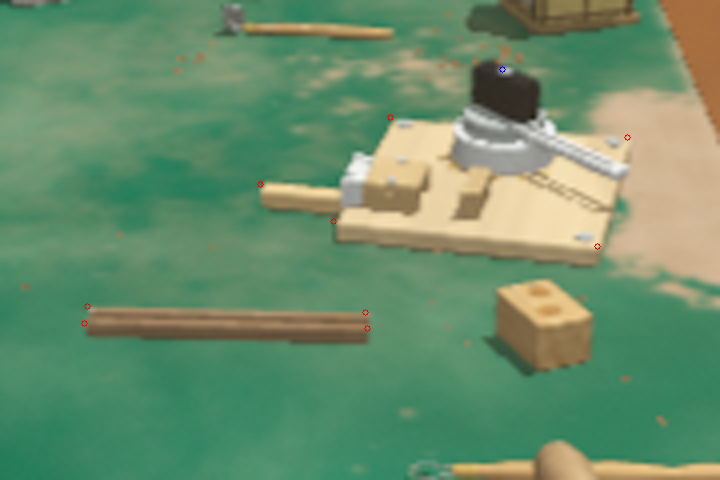

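```bash
cat > go.py <<'E'
# usage: go.py x y z yyaw(deg): tool-frame shift and turn from the present pose
from h import *; import sys
s=status.read_state(); M=R.from_rotvec(s["tcp_rot"]).as_matrix()
x,y,z,a=map(float,sys.argv[1:5]); d=M.T@(np.array([x,y,z])-s["tool_pos"])
yy=np.radians(a); Y=np.array([np.cos(yy),np.sin(yy),0]);Z=np.array([0,0,-1.]);T=np.c_[np.cross(Y,Z),Y,Z]
print("t",round(s["time"],2),"pos",s["tool_pos"].round(4),"shift",d.round(4),"turn",np.degrees(R.from_matrix(M.T@T).as_rotvec()).round(2),"q",s["q"].round(2),"F",s["wrist_force"].round(1),"T",s["torque"].round(2),"w",round(s["width"],3),"g",round(s["grip_force"],1))
E
python3 go.py 0.4607 -0.3526 0.10 -92
```

```text
t 0.65 pos [ 0.2615 -0.6223  0.2313] shift [ 0.2882 -0.1715  0.1313] turn [1.000e-02 0.000e+00 2.479e+01] q [-1.21  0.26  1.6  -0.    1.27 -0.04] F [-0.9  0.5  0.9] T [-0.   -0.   -0.02] w 1.002 g 0.0
```

{"name": "drive_tool", "arguments": {"rows": [[0, 0, 0, 0.029, -0.017, 0.013, 0.5], [0, 0, 0, 0.029, -0.017, 0.013, 0.5], [0, 0, 0, 0.029, -0.017, 0.013, 0.5], [0, 0, 0, 0.029, -0.017, 0.013, 0.5], [0, 0, 0, 0.029, -0.017, 0.013, 0.5], [0, 0, 0, 0.029, -0.017, 0.013, 0.5], [0, 0, 0, 0.029, -0.017, 0.013, 0.5], [0, 0, 0, 0.029, -0.017, 0.013, 0.5]], "force": 40}}

```text
time: 1.32
tool_pos: [0.4235, -0.4058, 0.1271]
tcp_rot: [3.079, 0.62, 0.001]
wrist_force: [-0.1, 0.5, -0.7]
width: 0.497
grip_force: 0.0
```

{"name": "drive_tool", "arguments": {"rows": [[0, 0, 0, 0.029, -0.017, 0.013, 0.5], [0, 0, 0, 0.029, -0.017, 0.013, 0.5], [0, 0, 6.2, 0, 0, 0, 0.5], [0, 0, 6.2, 0, 0, 0, 0.5], [0, 0, 6.2, 0, 0, 0, 0.5], [0, 0, 6.2, 0, 0, 0, 0.5], [0, 0, 0, 0, 0, 0, 0.5], [0, 0, 0, 0, 0, 0, 0.5]]}}

```text
time: 1.98
tool_pos: [0.4631, -0.3533, 0.1014]
tcp_rot: [3.141, -0.05, 0.0]
wrist_force: [0.0, 1.2, 1.1]
width: 0.497
grip_force: 0.0
```

```bash
python3 go.py 0.4607 -0.3526 0.003 -92
```

```text
t 1.98 pos [ 0.4631 -0.3533  0.1014] shift [-0.0024 -0.0006  0.0984] turn [ 0.01 -0.01  0.17] q [-0.69  0.2   1.93 -0.    1.01  0.91] F [0.  1.2 1.1] T [-0.08  0.01  0.05] w 0.497 g 0.0
```

{"name": "drive_tool", "arguments": {"rows": [[0, 0, 0, -0.0024, 0, 0.025, 0.45], [0, 0, 0, 0, 0, 0.025, 0.45], [0, 0, 0, 0, 0, 0.02, 0.45], [0, 0, 0, 0, 0, 0.012, 0.45], [0, 0, 0, 0, 0, 0.008, 0.45], [0, 0, 0, 0, 0, 0.004, 0.45], [0, 0, 0, 0, 0, 0.003, 0.45], [0, 0, 0, 0, 0, 0, 0.45]]}}

```text
time: 2.65
tool_pos: [0.461, -0.3535, 0.0046]
tcp_rot: [3.141, -0.054, 0.001]
wrist_force: [-0.3, -0.3, -0.4]
width: 0.452
grip_force: 0.0
```

```bash
python3 go.py 0.4607 -0.3526 0.003 -92; python3 - <<'E'
from h import *
o=[]
for n,(x,y) in (("top",(395,265)),("side",(290,300))):
    c=read_camera(n)["color"]; x0=max(x-40,0);y0=y-40
    o.append(cv2.resize(c[y0:y0+80,x0:x0+80],(400,400),interpolation=cv2.INTER_CUBIC))
cv2.imwrite("pics/grasp.png",np.hstack(o)[:,:,::-1])
E
```

```text
t 2.65 pos [ 0.461  -0.3535  0.0046] shift [-0.0003 -0.0009  0.0016] turn [ 0.02 -0.03  0.02] q [-0.7   0.33  1.99  0.    0.83  0.91] F [-0.3 -0.3 -0.4] T [ 0.04  0.01 -0.02] w 0.452 g 0.0
```

View pics/grasp.png

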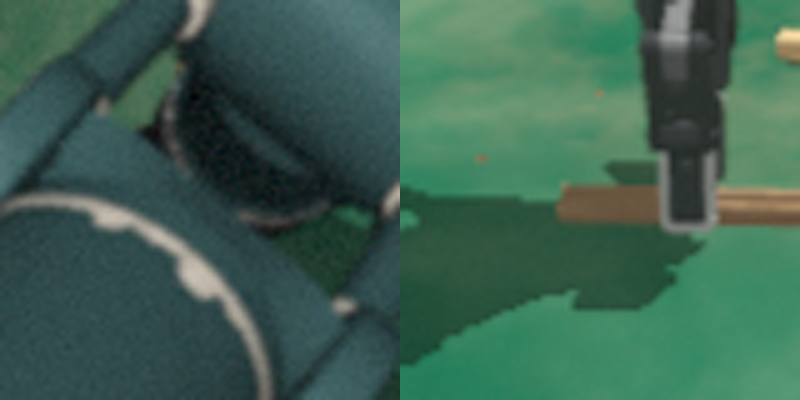

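The side crop shows the fingers straddling the batten (finger at (690,190), batten behind it), with the tips near the table. I'll lower 2 mm and close.

{"name": "drive_tool", "arguments": {"rows": [[0, 0, 0, 0, -0.0009, 0.0015, 0.45], [0, 0, 0, 0, 0, 0, 0.3], [0, 0, 0, 0, 0, 0, 0.2], [0, 0, 0, 0, 0, 0, 0.1], [0, 0, 0, 0, 0, 0, 0.1], [0, 0, 0, 0, 0, 0, 0.1], [0, 0, 0, 0, 0, 0, 0.1], [0, 0, 0, 0, 0, 0, 0.1]], "force": 50}}

```text
time: 3.42
tool_pos: [0.461, -0.3525, 0.0035]
tcp_rot: [3.141, -0.055, 0.001]
wrist_force: [-0.4, -0.0, 5.7]
width: 0.186
grip_force: 49.4
```

{"name": "drive_tool", "arguments": {"rows": [[0, 0, 0, 0, 0, -0.005, 0.1], [0, 0, 0, 0, 0, -0.01, 0.1], [0, 0, 0, 0, 0, -0.015, 0.1], [0, 0, 0, 0, 0, -0.02, 0.1], [0, 0, 0, 0, 0, -0.01, 0.1], [0, 0, 0, 0, 0, 0, 0.1]]}}

```text
time: 3.92
tool_pos: [0.4627, -0.354, 0.0662]
tcp_rot: [3.137, -0.055, 0.008]
wrist_force: [-0.3, -0.4, 0.0]
width: 0.186
grip_force: 48.8
```

```bash
python3 go.py 0.4257 -0.1766 0.0625 -102.9; python3 - <<'E'
from h import *
c=read_camera("side")["color"]; cv2.imwrite("pics/lift.png",cv2.resize(c[200:350,200:400],None,fx=4,fy=4)[:,:,::-1])
E
```

```text
t 3.92 pos [ 0.4627 -0.354   0.0662] shift [-0.0432 -0.176   0.0029] turn [ 0.19 -0.3  10.89] q [-0.7   0.24  1.96 -0.    0.93  0.91] F [-0.3 -0.4  0. ] T [-0.01 -0.01  0.03] w 0.186 g 48.8
```

View pics/lift.png

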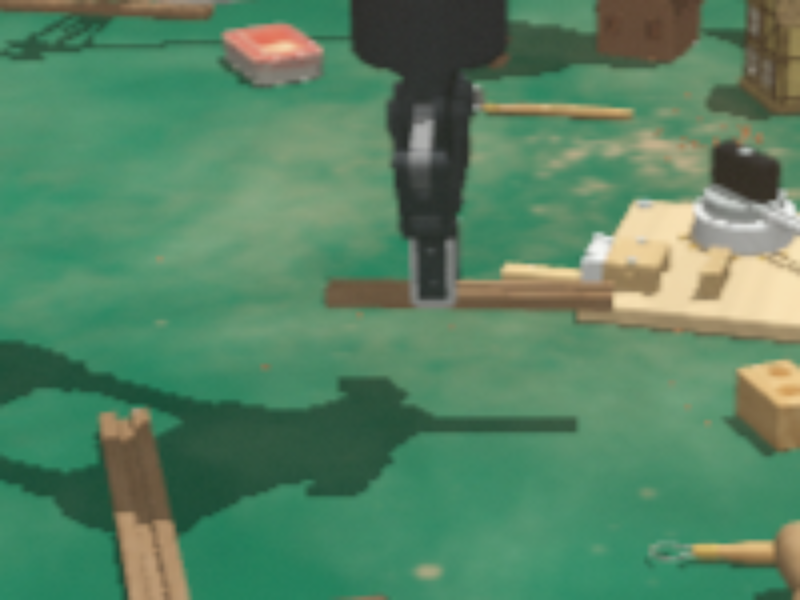

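The side view shows the batten held level, with the grip ~54 mm from its trailing end as planned. Moving to staging ahead of the mouth.

{"name": "drive_tool", "arguments": {"rows": [[0, 0, 0, -0.007, -0.029, 0, 0.1], [0, 0, 0, -0.007, -0.029, 0, 0.1], [0, 0, 0, -0.007, -0.03, 0, 0.1], [0, 0, 0, -0.007, -0.03, 0, 0.1], [0, 0, 0, -0.007, -0.029, 0, 0.1], [0, 0, 0, -0.007, -0.029, 0, 0.1], [0, 0, 5.5, 0, 0, 0, 0.1], [0, 0, 5.4, 0, 0, 0, 0.1]]}}

```text
time: 4.63
tool_pos: [0.423, -0.1726, 0.0613]
tcp_rot: [-3.12, 0.356, 0.004]
wrist_force: [0.4, -0.1, 0.8]
width: 0.184
grip_force: 48.9
```

{"name": "drive_tool", "arguments": {"rows": [[0, 0, 0, 0, 0, 0, 0.1], [0, 0, 0, 0, 0, 0, 0.1], [0, 0, 0, 0, 0, 0, 0.1]]}}

```text
time: 4.88
tool_pos: [0.4244, -0.1749, 0.0622]
tcp_rot: [-3.122, 0.35, 0.002]
wrist_force: [0.1, 0.1, 0.0]
width: 0.184
grip_force: 48.9
```

```bash
python3 go.py 0.4254 -0.1767 0.0165 -102.9
```

```text
t 4.88 pos [ 0.4244 -0.1749  0.0622] shift [0.0014 0.0016 0.0457] turn [-0.01  0.06  0.11] q [-0.45  0.03  2.21 -0.    0.9   1.35] F [0.1 0.1 0. ] T [ 0.01  0.03 -0.  ] w 0.184 g 48.9
```

{"name": "drive_tool", "arguments": {"rows": [[0, 0, 0, 0.0014, 0.0016, 0.015, 0.1], [0, 0, 0, 0, 0, 0.015, 0.1], [0, 0, 0, 0, 0, 0.01, 0.1], [0, 0, 0, 0, 0, 0.004, 0.1], [0, 0, 0, 0, 0, 0, 0.1], [0, 0, 0, 0, 0, 0, 0.1]]}}

```text
time: 5.38
tool_pos: [0.4257, -0.1768, 0.0186]
tcp_rot: [-3.121, 0.353, 0.001]
wrist_force: [1.0, -1.0, -0.5]
width: 0.183
grip_force: 48.9
```

```bash
python3 go.py 0.4254 -0.1767 0.0165 -102.9; python3 - <<'E'
from h import *
o=[]
for n,(x,y) in (("top",(275,180)),("side",(270,225))):
    c=read_camera(n)["color"]
    o.append(cv2.resize(c[y:y+100,x:x+80] if n=="top" else c[y:y+100,x:x+100],None,fx=4.4 if n=="top" else 4.4,fy=4.4,interpolation=cv2.INTER_CUBIC))
cv2.imwrite("pics/stage.png",np.hstack(o)[:,:,::-1])
E
```

```text
t 5.38 pos [ 0.4257 -0.1768  0.0186] shift [-0.0003 -0.0001  0.0021] turn [-0.01  0.04  0.  ] q [-0.45  0.11  2.23 -0.    0.8   1.35] F [ 1.  -1.  -0.5] T [ 0.01 -0.01 -0.01] w 0.183 g 48.9
```

View pics/stage.png

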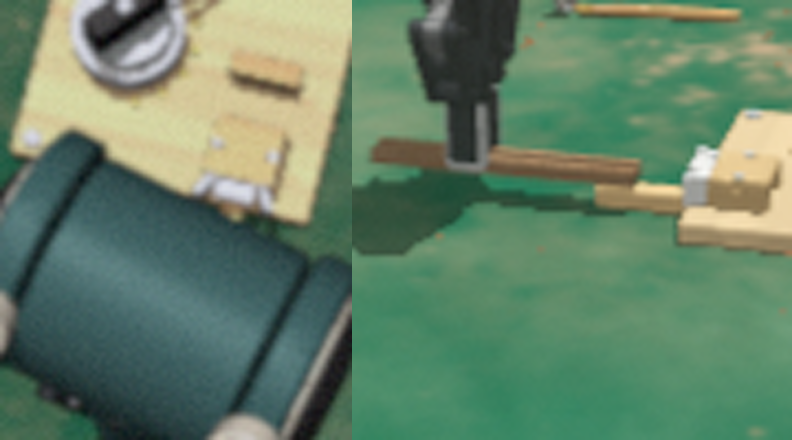

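The left part is hidden by the arm. In the right part, the batten's leading end at (640,175) is in line with the tongue, just above it. Lowering 2 mm and feeding.

{"name": "drive_tool", "arguments": {"rows": [[0, 0, 0, 0, 0, 0.002, 0.1], [0, 0, 0, 0.008, 0, 0, 0.1], [0, 0, 0, 0.008, 0, 0, 0.1], [0, 0, 0, 0.008, 0, 0, 0.1], [0, 0, 0, 0.005, 0, 0, 0.1], [0, 0, 0, 0.005, 0, 0, 0.1], [0, 0, 0, 0.005, 0, 0, 0.1], [0, 0, 0, 0, 0, 0, 0.1]]}}

```text
time: 6.15
tool_pos: [0.4652, -0.1858, 0.017]
tcp_rot: [3.121, -0.353, 0.002]
wrist_force: [0.7, 0.0, -0.4]
width: 0.186
grip_force: 48.9
```

```bash
python3 go.py 0.518 -0.1979 0.0165 -102.9
```

```text
t 6.15 pos [ 0.4652 -0.1858  0.017 ] shift [ 0.0542 -0.      0.0005] turn [ 0.01 -0.06  0.  ] q [-0.43  0.18  2.15  0.    0.81  1.37] F [ 0.7  0.  -0.4] T [-0.01 -0.05  0.02] w 0.186 g 48.9
```

{"name": "drive_tool", "arguments": {"rows": [[0, 0, 0, 0.004, 0, 0, 0.1], [0, 0, 0, 0.004, 0, 0, 0.1], [0, 0, 0, 0.005, 0, 0, 0.1], [0, 0, 0, 0.005, 0, 0, 0.1], [0, 0, 0, 0.005, 0, 0, 0.1], [0, 0, 0, 0, 0, 0, 0.1]]}}

```text
time: 6.65
tool_pos: [0.4876, -0.191, 0.0171]
tcp_rot: [3.121, -0.353, 0.002]
wrist_force: [-0.2, 0.1, -0.1]
width: 0.185
grip_force: 48.9
```

{"name": "drive_tool", "arguments": {"rows": [[0, 0, 0, 0.006, 0, 0, 0.1], [0, 0, 0, 0.006, 0, 0, 0.1], [0, 0, 0, 0.006, 0, 0, 0.1], [0, 0, 0, 0.006, 0, 0, 0.1], [0, 0, 0, 0.003, 0, 0, 0.1], [0, 0, 0, 0, 0, 0, 0.1], [0, 0, 0, 0, 0, 0, 0.1]]}}

```text
time: 7.23
tool_pos: [0.5128, -0.1967, 0.0168]
tcp_rot: [3.122, -0.353, 0.0]
wrist_force: [0.0, 0.0, -0.2]
width: 0.185
grip_force: 48.9
```

```bash
python3 go.py 0.518 -0.1979 0.0165 -102.9
```

```text
t 7.23 pos [ 0.5128 -0.1967  0.0168] shift [0.0053 0.     0.0003] turn [ 0. -0.  0.] q [-0.41  0.26  2.05 -0.    0.83  1.38] F [ 0.   0.  -0.2] T [ 0.01 -0.04  0.03] w 0.185 g 48.9
```

{"name": "drive_tool", "arguments": {"rows": [[0, 0, 0, 0.002, 0, 0, 0.1], [0, 0, 0, 0.002, 0, 0, 0.1], [0, 0, 0, 0.001, 0, 0, 0.1], [0, 0, 0, 0.001, 0, 0, 0.1], [0, 0, 0, 0, 0, 0, 0.1]]}}

```text
time: 7.65
tool_pos: [0.5186, -0.198, 0.0168]
tcp_rot: [-3.122, 0.353, -0.0]
wrist_force: [0.1, 0.0, -0.6]
width: 0.183
grip_force: 48.9
```

{"name": "drive_tool", "arguments": {"rows": [[0, 0, 0, 0.001, 0, 0, 0.1], [0, 0, 0, 0.001, 0, 0, 0.1], [0, 0, 0, 0, 0, 0, 0.1]]}}

```text
time: 7.9
tool_pos: [0.5189, -0.1979, 0.0162]
tcp_rot: [-3.121, 0.353, 0.005]
wrist_force: [-3.6, 1.2, 0.7]
width: 0.186
grip_force: 49.0
```

{"name": "drive_tool", "arguments": {"rows": [[0, 0, 0, 0, 0, 0.0008, 0.1], [0, 0, 0, 0.0015, 0, 0, 0.1], [0, 0, 0, 0.0015, 0, 0, 0.1], [0, 0, 0, 0, 0, 0, 0.1]]}}

```text
time: 8.23
tool_pos: [0.519, -0.198, 0.0156]
tcp_rot: [-3.12, 0.352, 0.015]
wrist_force: [-13.8, 2.1, 11.9]
width: 0.187
grip_force: 50.3
```

```bash
python3 go.py 0.518 -0.1979 0.0165 -102.9; python3 - <<'E'
from h import *
c=read_camera("side")["color"];d=read_camera("top")["color"]
o=[cv2.resize(c[225:300,300:400],None,fx=4,fy=4,interpolation=cv2.INTER_CUBIC),cv2.resize(d[150:225,280:380],None,fx=4,fy=4,interpolation=cv2.INTER_CUBIC)]
cv2.imwrite("pics/home.png",np.hstack(o)[:,:,::-1])
E
```

```text
t 8.23 pos [ 0.519  -0.198   0.0156] shift [-0.001   0.0002 -0.0009] turn [-0.04  0.55  0.02] q [-0.41  0.28  2.03 -0.    0.84  1.39] F [-13.8   2.1  11.9] T [ 0.39  2.25 -0.02] w 0.187 g 50.3
```

View pics/home.png

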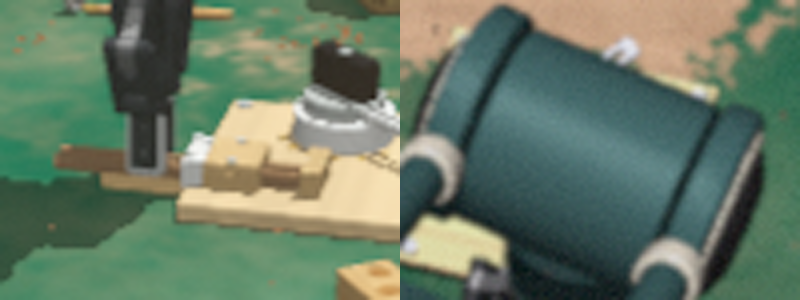

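The side crop shows the batten through the sleeve at (285,172), butted on the stop at (315,172), and the stop force agrees. Releasing and lifting.

{"name": "drive_tool", "arguments": {"rows": [[0, 0, 0, 0, 0, 0, 0.3], [0, 0, 0, 0, 0, 0, 0.45], [0, 0, 0, 0, 0, 0, 0.45], [0, 0, 0, 0, 0, 0, 0.45], [0, 0, 0, 0, 0, -0.005, 0.45], [0, 0, 0, 0, 0, -0.02, 0.45], [0, 0, 0, 0, 0, -0.035, 0.45], [0, 0, 0, 0, 0, -0.04, 0.45]]}}

```text
time: 9.0
tool_pos: [0.5214, -0.1982, 0.1149]
tcp_rot: [-3.12, 0.353, 0.008]
wrist_force: [1.2, -0.4, 0.2]
width: 0.455
grip_force: 0.0
```

{"name": "drive_tool", "arguments": {"rows": [[0, 0, 0, 0, 0, -0.03, 0.5], [0, 0, -7, 0, 0, 0, 0.5], [0, 0, -7, 0, 0, 0, 0.5], [0, 0, -7, 0, 0, 0, 0.5], [0, 0, -7, 0, 0, 0, 0.5], [0, 0, -7, 0, 0, 0, 0.5], [0, 0, -7, 0, 0, 0, 0.5], [0, 0, -7, 0, 0, 0, 0.5]]}}

```text
time: 9.67
tool_pos: [0.5237, -0.1992, 0.1465]
tcp_rot: [2.983, 0.982, 0.001]
wrist_force: [0.2, -0.1, -0.2]
width: 0.5
grip_force: 0.0
```

{"name": "drive_tool", "arguments": {"rows": [[0, 0, -7, 0, 0, 0, 0.5], [0, 0, -7, 0, 0, 0, 0.5], [0, 0, -7, 0, 0, 0, 0.5], [0, 0, -7, 0, 0, 0, 0.5], [0, 0, -7, 0, 0, 0, 0.5], [0, 0, -7, 0, 0, 0, 0.5], [0, 0, -7, 0, 0, 0, 0.5], [0, 0, -7, 0, 0, 0, 0.5]]}}

```text
time: 10.33
tool_pos: [0.5237, -0.1992, 0.1465]
tcp_rot: [2.173, 2.268, 0.001]
wrist_force: [-0.2, -0.3, -0.3]
width: 0.503
grip_force: 0.0
```

{"name": "drive_tool", "arguments": {"rows": [[0, 0, -7, 0, 0, 0, 0.5], [0, 0, -7, 0, 0, 0, 0.5], [0, 0, -7, 0, 0, 0, 0.5], [0, 0, -7, 0, 0, 0, 0.5], [0, 0, -7, 0, 0, 0, 0.5], [0, 0, 0, 0, 0, 0, 0.5], [0, 0, 0, 0, 0, 0, 0.5]]}}

```text
time: 10.92
tool_pos: [0.5236, -0.1992, 0.1464]
tcp_rot: [1.404, 2.81, 0.0]
wrist_force: [-0.3, 0.2, 0.5]
width: 0.5
grip_force: 0.0
```

```bash
python3 go.py 0.6312 -0.1466 0.12 37.1; python3 - <<'E'
from h import *
Rm=R.from_euler('z',-12.9,degrees=True).as_matrix();t=np.array([.5937,-.1742,0])
for n in ("side","top"):
  p=read_camera(n)
  for m in masks_of(p,"short_batten"): print(n,round(m["score"],2),m["bbox"])
  print("expected ends", w2pix(p,[Rm@[-.123,-.04,.016]+t,Rm@[.02,-.04,.016]+t]).round(1).tolist())
  for m in masks_of(p,"index_knob"): print("knob",m["score"],m["bbox"])
  cv2.imwrite(f"pics/rel_{n}.png",cv2.resize(p["color"][140:300,260:440],None,fx=4,fy=3.75,interpolation=cv2.INTER_CUBIC)[:,:,::-1])
E
```

```text
t 10.92 pos [ 0.5236 -0.1992  0.1464] shift [-0.0225  0.1176  0.0264] turn [ 0.02  0.04 -0.2 ] q [-0.41  0.12  1.94  0.    1.08 -1.05] F [-0.3  0.2  0.5] T [-0.04  0.02 -0.02] w 0.5 g 0.0
side 0.8 [318.0, 260.6, 373.8, 271.3]
side 0.56 [224.8, 302.8, 251.3, 359.5]
expected ends [[313.6, 263.1], [375.1, 268.8]]
knob 0.83 [375.2, 232.5, 415.6, 265.9]
top 0.78 [403.4, 310.0, 491.2, 340.3]
expected ends [[319.4, 259.1], [334.5, 199.3]]
knob 0.64 [295.3, 182.6, 303.9, 195.5]
```

View pics/rel_side.png

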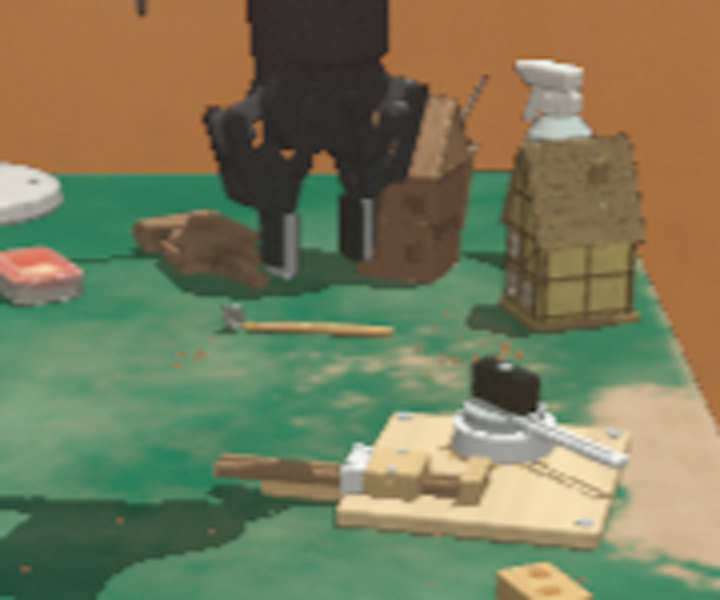

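The side view shows the batten lying in the sleeve against the stop (trailing end at picture x≈314, expected 313.6), with the knob untouched. Now the knob.

{"name": "drive_tool", "arguments": {"rows": [[0, 0, 0, -0.0056, 0.0294, 0, 0.5], [0, 0, 0, -0.0056, 0.0294, 0, 0.5], [0, 0, 0, -0.0056, 0.0294, 0, 0.5], [0, 0, 0, -0.0056, 0.0294, 0, 0.5], [0, 0, 0, 0, 0, 0.02, 0.5], [0, 0, 0, 0, 0, 0.02, 0.5], [0, 0, 0, 0, 0, 0, 0.5], [0, 0, 0, 0, 0, 0, 0.5]]}}

```text
time: 11.88
tool_pos: [0.6291, -0.1455, 0.1042]
tcp_rot: [-1.398, -2.809, 0.001]
wrist_force: [0.4, 0.1, 0.6]
width: 0.498
grip_force: 0.0
```

```bash
python3 go.py 0.6312 -0.1466 0.046 37.1
```

```text
t 11.88 pos [ 0.6291 -0.1455  0.1042] shift [-0.0023  0.0012  0.0582] turn [-0.15 -0.19 -0.02] q [-0.27  0.31  1.78  0.    1.05 -0.91] F [0.4 0.1 0.6] T [ 0.01 -0.02 -0.02] w 0.498 g 0.0
```

{"name": "drive_tool", "arguments": {"rows": [[0, 0, 0, -0.0023, 0.0012, 0.015, 0.5], [0, 0, 0, 0, 0, 0.015, 0.5], [0, 0, 0, 0, 0, 0.014, 0.5], [0, 0, 0, 0, 0, 0.008, 0.5], [0, 0, 0, 0, 0, 0.006, 0.5], [0, 0, 0, 0, 0, 0, 0.5], [0, 0, 0, 0, 0, 0, 0.5]]}}

```text
time: 12.47
tool_pos: [0.6329, -0.1472, 0.0478]
tcp_rot: [-1.4, -2.812, 0.0]
wrist_force: [-0.3, 0.3, -0.0]
width: 0.499
grip_force: 0.0
```

```bash
python3 go.py 0.6312 -0.1466 0.046 37.1
```

```text
t 12.47 pos [ 0.6329 -0.1472  0.0478] shift [ 0.0015 -0.001   0.0018] turn [-0.01 -0.02 -0.02] q [-0.27  0.38  1.81  0.    0.95 -0.91] F [-0.3  0.3 -0. ] T [-0.05  0.02 -0.02] w 0.499 g 0.0
```

{"name": "drive_tool", "arguments": {"rows": [[0, 0, 0, 0.0015, -0.001, 0.001, 0.4], [0, 0, 0, 0, 0, 0, 0.3], [0, 0, 0, 0, 0, 0, 0.2], [0, 0, 0, 0, 0, 0, 0.1], [0, 0, 0, 0, 0, 0, 0.1], [0, 0, 0, 0, 0, 0, 0.1], [0, 0, 0, 0, 0, 0, 0.1]], "force": 40}}

```text
time: 13.05
tool_pos: [0.6325, -0.1461, 0.048]
tcp_rot: [1.399, 2.811, 0.002]
wrist_force: [2.9, 3.4, 3.4]
width: 0.175
grip_force: 41.4
```

```bash
python3 go.py 0.6312 -0.1466 0.046 37.1
```

```text
t 13.05 pos [ 0.6325 -0.1461  0.048 ] shift [ 0.0003 -0.0013  0.002 ] turn [ 0.12  0.06 -0.02] q [-0.27  0.38  1.82  0.    0.94 -0.91] F [2.9 3.4 3.4] T [ 0.66 -0.42 -0.05] w 0.175 g 41.4
```

{"name": "drive_tool", "arguments": {"rows": [[0, 0, 0, 0, 0, 0, 0.1], [0, 0, 0, 0, 0, 0, 0.1], [0, 0, 0, 0, 0, 0, 0.1]], "force": 90}}

```text
time: 13.3
tool_pos: [0.6325, -0.1461, 0.0482]
tcp_rot: [1.399, 2.811, 0.002]
wrist_force: [2.7, 4.3, 3.3]
width: 0.161
grip_force: 89.4
```

```bash
python3 go.py 0.6312 -0.1466 0.046 37.1
```

```text
t 13.3 pos [ 0.6325 -0.1461  0.0482] shift [ 0.0004 -0.0014  0.0022] turn [ 0.13  0.07 -0.01] q [-0.27  0.38  1.82  0.    0.94 -0.91] F [2.7 4.3 3.3] T [ 0.67 -0.33 -0.03] w 0.161 g 89.4
```

{"name": "drive_tool", "arguments": {"rows": [[0, 0, 4, 0, 0, 0, 0.1], [0, 0, 4, 0, 0, 0, 0.1], [0, 0, 4, 0, 0, 0, 0.1], [0, 0, 4, 0, 0, 0, 0.1], [0, 0, 4, 0, 0, 0, 0.1], [0, 0, 4, 0, 0, 0, 0.1], [0, 0, 0, 0, 0, 0, 0.1], [0, 0, 0, 0, 0, 0, 0.1]]}}

```text
time: 13.97
tool_pos: [0.6323, -0.1461, 0.0481]
tcp_rot: [1.951, 2.46, 0.002]
wrist_force: [1.6, 4.5, 4.6]
width: 0.165
grip_force: 89.6
```

```bash
python3 go.py 0.6312 -0.1466 0.046 13.1
```

```text
t 13.97 pos [ 0.6323 -0.1461  0.0481] shift [-0.0002 -0.0012  0.0021] turn [0.12 0.01 0.06] q [-0.27  0.38  1.82  0.    0.95 -0.5 ] F [1.6 4.5 4.6] T [ 0.74 -0.26  0.19] w 0.165 g 89.6
```

{"name": "drive_tool", "arguments": {"rows": [[0, 0, 4, 0, 0, 0, 0.1], [0, 0, 4, 0, 0, 0, 0.1], [0, 0, 4, 0, 0, 0, 0.1], [0, 0, 4, 0, 0, 0, 0.1], [0, 0, 4, 0, 0, 0, 0.1], [0, 0, 4, 0, 0, 0, 0.1], [0, 0, 0, 0, 0, 0, 0.1], [0, 0, 0, 0, 0, 0, 0.1]]}}

```text
time: 14.63
tool_pos: [0.6322, -0.1461, 0.0481]
tcp_rot: [2.421, 2.001, 0.002]
wrist_force: [1.3, 4.2, 5.3]
width: 0.16
grip_force: 89.7
```

```bash
python3 go.py 0.6312 -0.1466 0.046 -10.9
```

```text
t 14.63 pos [ 0.6322 -0.1461  0.0481] shift [-0.0006 -0.0009  0.0021] turn [ 0.1  -0.04  0.06] q [-0.27  0.38  1.82  0.    0.95 -0.08] F [1.3 4.2 5.3] T [ 0.75 -0.17  0.15] w 0.16 g 89.7
```

{"name": "drive_tool", "arguments": {"rows": [[0, 0, 4, 0, 0, 0, 0.1], [0, 0, 4, 0, 0, 0, 0.1], [0, 0, 4, 0, 0, 0, 0.1], [0, 0, 4, 0, 0, 0, 0.1], [0, 0, 3, 0, 0, 0, 0.1], [0, 0, 2, 0, 0, 0, 0.1], [0, 0, 0, 0, 0, 0, 0.1], [0, 0, 0, 0, 0, 0, 0.1]]}}

```text
time: 15.3
tool_pos: [0.6321, -0.1461, 0.0482]
tcp_rot: [2.745, 1.527, 0.002]
wrist_force: [0.4, 5.7, 5.6]
width: 0.165
grip_force: 89.7
```

```bash
python3 go.py 0.6312 -0.1466 0.046 -34.9
```

```text
t 15.3 pos [ 0.6321 -0.1461  0.0482] shift [-0.0009 -0.0005  0.0022] turn [ 0.06 -0.07  3.06] q [-0.27  0.38  1.82  0.    0.95  0.29] F [0.4 5.7 5.6] T [ 0.82 -0.1   0.02] w 0.165 g 89.7
```

{"name": "drive_tool", "arguments": {"rows": [[0, 0, 1, 0, 0, 0, 0.1], [0, 0, 1, 0, 0, 0, 0.1], [0, 0, 1, 0, 0, 0, 0.1], [0, 0, 0, 0, 0, 0, 0.1], [0, 0, 0, 0, 0, 0, 0.1]]}}

```text
time: 15.72
tool_pos: [0.632, -0.1461, 0.0481]
tcp_rot: [2.784, 1.455, 0.002]
wrist_force: [0.8, 4.2, 5.9]
width: 0.164
grip_force: 89.7
```

```bash
python3 go.py 0.6312 -0.1466 0.046 -34.9; python3 - <<'E'
from h import *
tz=[]
for i in range(6): p=read_camera("side"); tz.append(round(float(status.read_state()["torque"][2]),3))
print(tz)
Rm=R.from_euler('z',-12.9,degrees=True).as_matrix();t=np.array([.5937,-.1742,0])
k=Rm@[.03,.035,.04]+t; c=p["color"][200:320,260:440]
im=cv2.resize(c,None,fx=4,fy=4,interpolation=cv2.INTER_CUBIC)[:,:,::-1].copy()
for a,cl in ((66,(255,0,0)),(72,(0,0,255)),(78,(0,255,255))):
    y=np.radians(-52.9-a); q=(w2pix(p,k+[.098*np.cos(y),.098*np.sin(y),0])[0]-[260,200]+.5)*4-.5
    cv2.circle(im,tuple(int(round(v)) for v in q),3,cl,1)
cv2.imwrite("pics/knob.png",im)
E
```

```text
t 15.72 pos [ 0.632  -0.1461  0.0481] shift [-0.0009 -0.0004  0.0021] turn [ 0.05 -0.07  0.07] q [-0.27  0.38  1.82  0.    0.95  0.34] F [0.8 4.2 5.9] T [ 0.83 -0.13  0.18] w 0.164 g 89.7
[0.081, 0.162, 0.119, 0.131, 0.161, 0.115]
```

View pics/knob.png

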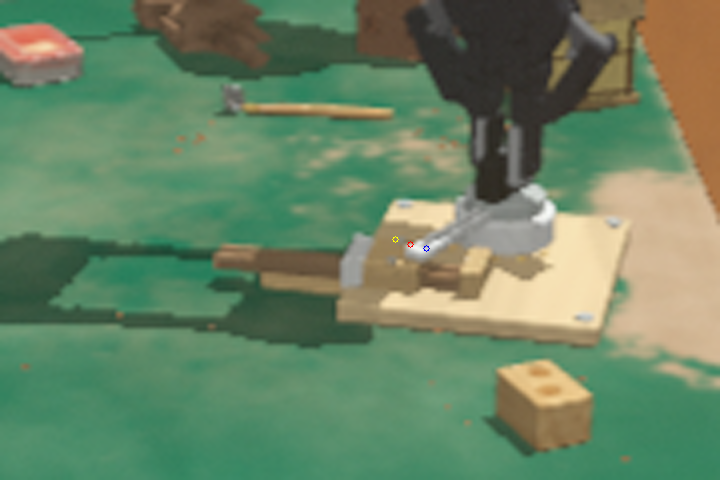

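The side view shows the guide arm's tip at (408,252), next to the 72° mark. The torque (~0.13 N m) also fits the third click. The batten is still home, with its trailing end at (215,255). One small nudge to settle on the click.

{"name": "drive_tool", "arguments": {"rows": [[0, 0, 0.7, 0, 0, 0, 0.1], [0, 0, 0, 0, 0, 0, 0.1], [0, 0, 0, 0, 0, 0, 0.1], [0, 0, 0, 0, 0, 0, 0.1]]}}

```text
time: 16.35
tool_pos: [0.632, -0.146, 0.0481]
tcp_rot: [2.793, 1.438, 0.002]
wrist_force: [0.7, 4.9, 4.8]
width: 0.163
grip_force: 89.7
```

```bash
python3 go.py 0.6312 -0.1466 0.046 -34.9; python3 - <<'E'
from h import *
tz=[]
for i in range(8): read_camera("side"); tz.append(float(status.read_state()["torque"][2]))
print(np.mean(tz)); print(workorder.finish_job())
E
```

```text
t 16.35 pos [ 0.632  -0.146   0.0481] shift [-0.0009 -0.0003  0.0021] turn [ 0.05 -0.07 -0.62] q [-0.27  0.38  1.82  0.    0.95  0.35] F [0.7 4.9 4.8] T [ 0.87 -0.11  0.14] w 0.163 g 89.7
0.1415109335785402
the job is handed in; nothing more can be done
None
```

The job is handed in at about 17 s: the short batten is home against the end stop and released, and the knob is still gripped at about 72°, the third click. Torque and the side view both agree with that; no verdict came back.

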